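# Pin the shim pack in its jig nest

## Robot

A 6-joint arm with a two-finger parallel gripper is mounted at the origin on the work surface. World frame = base frame: x ahead of the robot, y to its left, z up, the work surface at z = 0. Lengths are in mm, angles in rad, forces in N, time in s.
With the tool pointing down it reaches from about 325 to 875 mm from the base axis. Payload 4.4 kg.
Tool frame: the origin (TCP) lies between the finger pads; the fingertips stand ctrl.nose_length ahead of it and the grasp point (between the pads) is the TCP (ctrl.nose_length is the distance from the TCP to the fingertips, in mm); y points along the fingers, z is the direction in which the jaws open and shut, and the axes are right-handed (so a half turn about y gives the same grasp; the last joint's range is limited). The gripper opens to 85 mm and grips with 20 to 120 N. Pads are 22 mm wide; open, the fingers measure 114 mm over their backs; the gripper's body (76 mm by 85 mm) begins 54 mm behind the grasp point. The pads swing forward as they close: fully open they stand 13 mm farther back than shut.
Start: joints at [1.141, 0.207, 1.542, -0, 1.393, -0.15], TCP at [158.251, 552.797, 250.282] pointing down, gripper open.
Joint ranges: [-2.73, 2.73], [-0.86, 2.22], [0.23, 2.46], [-1.11, 4.25], [0.08, 2.63], [-2.82, 2.82]. Speed limits (rad/s): [2.79, 2.79, 3.14, 3.14, 3.14, 3.14].

## Interface

Orientations are given as a unit quaternion [w, x, y, z].
In Python, from station import ctrl gives the robot as it stands.
- The arm moves only by the tool step_arm, never from a script. Its argument "plan" is one flat list of numbers, 5 for each row, row after row: the shift along the tool's x, y, z in cm, then the turn about the tool's y in rad, then the closure, from -1 (fully open) to 1 (shut), so that 0 is half open. A call has 1 to 10 rows; each row shifts and turns the commanded pose from where the row before left it, along the tool's axes as they then stand; what a row does not reach is not made up. A row lasts 1/12 s, in which the tool goes at most 41.7 mm and 7.16 degrees, less where a joint would pass 70% of its speed; a pose out of reach is approached as far as the arm can. A call with a gripper value outside its range is refused whole. The fingers move at their own pace and stop on an object; the grip force is fixed at half the most. Time passes only in rows, so rows that do not move let the fingers close. It gives the time, the measured TCP pose, the force and the opening at its end, in the units of the state.
- ctrl.state(): the state, without advancing time (a new reading comes with each control period).
- ctrl.camera(name): name is "scene" or "side" or "wrist"; returns the picture (384x512x3 uint8, red, green, blue); there is no depth.
- ctrl.camera_params(name): a dict with "fov_y" (degrees; the focal length in pixels is half the picture's height over the tangent of half this angle, whatever the lens; pixels are square), "cx", "cy" (the principal point, pixels), "k1" (the pictures are not rectified: a ray, as slopes to the right and down, at radius r is drawn at 1 + k1 r^2 times it, then the intrinsics apply), "rvec" (rotation vector, rad) and "tvec" (3), from world to camera coordinates, as OpenCV has them. Camera axes: x right, y down, z forward; pixel columns grow to the right and rows downward; lengths in mm; the calibration is good to about 2 mm. A picture is of the moment at which its call begins: read the wrist's pose just before it. camera_params takes no time and is no camera call; for the wrist camera it gives the pose at the moment of the call.
- ctrl.sign_off(): hands the job in, once; it reports no verdict.
The state is a dict: "clock": time; "joint_pos": joint angles; "joint_vel": joint speeds; "tau": joint torques, N m; "tcp_pos": TCP position; "tcp_rot": TCP orientation; "wrist_force": force on the tool from outside, world axes, zero at the start; "torque": the same for the moment, N m; "opening": finger opening in mm.
Only numpy, scipy, OpenCV 4.12 (cv2) and the standard library are available. Lean on these libraries where they do the work, as an engineer would, in place of code of your own. Each camera call takes 0.05 s, during which the arm holds its last target.

## Task

Slide the three stacked shim plates gently along the nest, all the way against its end stop, so that their holes line up. Then take the locating pin out of its rack, pass it down through all three plates into the bore below and press it fully home, so that its collar sits flat on the top plate. Never press on the plates with more than about 25 N, leave the other things on the table where they lie, and let go at the end.

Things in the scene. Friction and masses are not known exactly. Their poses are not given: they have to be found in the camera images.
- riser: Fixed dark steel riser plate on the table, 190 x 124 x 12 mm, origin at table height. Its x axis is the direction in which the shims are to be pushed (within 20 degrees of straight away from the robot), y across, z up. A grey nest is bolted on it through slots, axes parallel. Where the nest sits is NOT measured: up to 26 mm either way along x and 3 mm along y from its nominal place.
- bore_nominal (a point): Nominal mouth of the nest's upright bore (16.5 mm wide), fixed to the riser, 38 mm over the table; the true bore lies up to 26 mm off along x, 3 mm along y. Nest floor: 84 mm wide, from 80 mm behind (-x) to 50 mm past the bore, top 38 mm over the table. 6 to 7 mm under the mouth two spring balls grip the pin: it does not fall home by its weight but needs a push of some 6 to 18 N.
- stop_nominal (a point): Nominal place (same uncertainty) of the foot of the nest's steel end stop: its face lies 35 mm past the true bore, across the +x end; top 66 mm over the table. Two steel side rails, inner faces 52.5 mm apart, top 58 mm over the table, run along x from 18 mm behind the true bore to the stop and guide the plates. The -x end is open, nothing stands there on the floor.
- rear_nominal (a point): Nominal place (same uncertainty) of the rear (-x) lower edge of the pack when all plates are against the stop: 40 mm behind the bore, 22 mm behind the rails' ends. Push there, over the floor and above 38 mm height, towards +x. Sliding takes about 1 to 4 N; a knock on touching a plate may read 10 N; against the stop the force climbs steeply and the plates move no more.
- shim_low: Lowest of three identical loose aluminium plates lying on each other in the nest, 75 x 50.5 x 8 mm, 0.085 kg, long side along the riser's x. Origin: underside, centre of its 17 mm through hole; the plate reaches 35 mm to +x and 40 mm to -x of it. Underside 38 mm over the table. Each plate starts 8 to 24 mm short of the stop; against the stop its hole lies over the bore (within 1 mm sideways).
- shim_mid: Middle plate, same shape and origin; underside 46 mm over the table.
- shim_top: Top plate, same shape and origin; underside 54 mm, upper face 62 mm over the table.
- pin: Loose steel locating pin, 0.13 kg, standing upright in its rack. Origin at the nose tip, z up the pin. Round shank 14 mm wide and 46 mm long, its last 7 mm tapering to 11 mm at the flat tip; then a collar 30 mm wide and 6 mm thick (46 to 52 mm above the tip), then a round grip head 22 mm wide from 52 to 86 mm. Fully home in the nest its tip is 16 mm over the table.
- pin_head (a point): Middle of the pin's grip head, 69 mm above its tip on its axis; the place to grip, from above.
- rack: Fixed dark steel block 64 x 64 x 56 mm with an upright 18 mm through hole in the middle in which the pin stands, collar on the block's top. Origin on the table under the hole.
- tin: Bystander: black tin, 72 mm wide, 77 mm high. Origin under its centre.
- dring0: Bystander: steel trailer D-ring lying flat, about 52 x 70 mm of 10 mm bar. Origin at the middle of its straight side, at table height.
- dring1: Bystander: a second such D-ring.
- lug: Bystander: brass grounding lug, 57 x 18 x 15 mm, lying flat; origin near its middle, at table height.
- bracket: Bystander: aluminium mirror bracket, 110 x 50 mm foot with a 66 mm high upright; origin under the foot's centre.
- bolt: Bystander: dark hexagon bolt, 12 mm shank, 54 mm, standing on its head; origin under its head.
There are look-alikes about, which are no part of the job. What is shaped like the shim_top but blue is not meant.

How it is judged (in metres and radians):
On the way, in this order (a step that is already met when the one before it is completed fails the run):
1. the three plates' holes are in line (within 2.5 mm of one another), the pin still out of them (horizontal distance between shim_low and shim_mid below 0.0025 m and horizontal distance between each of shim_mid, shim_low and shim_top below 0.0025 m and horizontal distance between pin and shim_top above 0.05 m), for 0.2 s.
2. the pin is out of its rack, upright over the pack (horizontal distance between pin and shim_top below 0.006 m and z of pin in the frame of shim_top above 0.002 m and angle between pin's own z axis and vertical below 0.15 rad), for 0.05 s.
At the end, for the whole second after the job is handed in: The pin stands upright (within 0.06 rad) through all three plates, its axis within 3.5 mm of each hole's centre, holes within 2.5 mm of one another, its tip between 12 and 17.8 mm over the table (fully home: 16), the plates lying flat on each other in the nest, everything at rest and released (horizontal distance between shim_low and shim_mid below 0.0025 m and horizontal distance between each of shim_mid, shim_low and shim_top below 0.0025 m and horizontal distance between pin and shim_low below 0.0035 m and horizontal distance between pin and shim_mid below 0.0035 m and horizontal distance between pin and shim_top below 0.0035 m and z of pin in the frame of riser between 0.012 and 0.0178 m and angle between pin's own z axis and vertical below 0.06 rad and z of shim_top in the frame of riser below 0.0555 m and angle between shim_top's own z axis and vertical below 0.04 rad and linear speed of each of pin, shim_low, shim_mid, shim_top below 0.01 m/s); the robot touches nothing.
It fails at once if the fingers press on a plate with more than 25 N (contact force between the fingers and shim_low above 25 N or contact force between the fingers and shim_mid above 25 N or contact force between the fingers and shim_top above 25 N).
It fails at once if the pin presses on a plate with more than 35 N (contact force between pin and shim_low above 35 N or contact force between pin and shim_mid above 35 N or contact force between pin and shim_top above 35 N).
It fails at once if a bystander moved more than 30 mm (distance of any of tin, dring0, dring1, lug, bracket, bolt from where it was at the start of the episode above 0.03 m).
It also fails if it takes over 58 s, if anything falls off the work surface, if the arm or the gripper's body presses on something with over 40 N, if the wrist force passes 120 N, or if a joint passes its speed limit or range.

## Working session

There is one attempt and no reset: what is moved stays moved. The work goes in short steps, Python scripts to look and compute and a tool call to move; the robot and the scene stay as the last step left them, time stands still between calls to the robot, and variables do not carry over. Pictures are saved under pics/ and viewed, and the job is handed in when it is done.

Besides the shell and the picture viewer there is one more tool, called by a JSON object that holds its "name" and its "arguments". step_arm: Moves the arm, as the interface text tells. Its arguments: {"type":"object","properties":{"plan":{"type":"array"}},"required":["plan"]}

```bash
ls; mkdir -p pics; cat > h.py <<'E'
import numpy as np, cv2
from station import ctrl
def snap(n,f):
    im=ctrl.camera(n); cv2.imwrite('pics/'+f,cv2.cvtColor(im,cv2.COLOR_RGB2BGR)); return im
E
python3 - <<'E'
from h import *
print(ctrl.state()); print(ctrl.nose_length)
import json
P={}
for n in ['scene','side','wrist']:
    p=ctrl.camera_params(n); print(n,p); P[n]={k:np.array(v).tolist() for k,v in p.items()}
    snap(n,n+'0.png')
json.dump(P,open('cams0.json','w'))
E
```

```text
pics
{'clock': 0.0, 'joint_pos': array([ 1.14150286e+00,  2.07445221e-01,  1.54298750e+00, -4.36518660e-05,
        1.39347503e+00, -1.50509579e-01]), 'joint_vel': array([-0.00115087, -0.00136673, -0.00051674, -0.00213446, -0.00255301,
        0.00162373]), 'tau': array([-6.72976676e-04, -3.83030891e+01, -2.91585499e+01, -4.91297124e-04,
        1.07644251e-02, -1.14111899e-05]), 'tcp_pos': array([157.95637302, 552.12621721, 249.09547273]), 'tcp_rot': array([-0.69945953,  0.70103692, -0.09846275,  0.09802391]), 'wrist_force': array([ 0.08440276, -0.41377435,  0.58521716]), 'torque': array([-0.01472343, -0.0440303 ,  0.04110529]), 'opening': 85.59916865864119}
19.0
scene {'fov_y': 48.73606286761589, 'cx': 244.26865439003174, 'cy': 198.09543664245498, 'k1': -0.15932784243506107, 'rvec': array([ 1.36027692,  2.32176581, -0.83522105]), 'tvec': array([ 257.77228024, -313.45429769, 1612.95724615])}
side {'fov_y': 47.454805580504356, 'cx': 258.7330660573001, 'cy': 192.95872005526667, 'k1': -0.053835025350103045, 'rvec': array([ 2.29533736, -0.64520983,  0.26058923]), 'tvec': array([-425.84698736,  261.0722546 ,  873.66860534])}
wrist {'fov_y': 59.96025005491263, 'cx': 254.20106287108828, 'cy': 194.9230792109554, 'k1': -0.07837385838997053, 'rvec': array([-2.30699185, -1.7404646 , -0.26024596]), 'tvec': array([-572.76755327,  -38.39245191,  379.28904959])}
```

View pics/scene0.png

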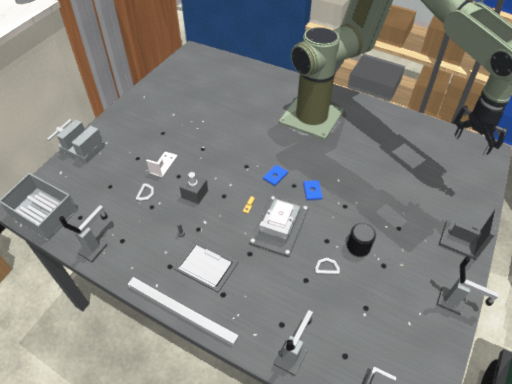

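View pics/side0.png

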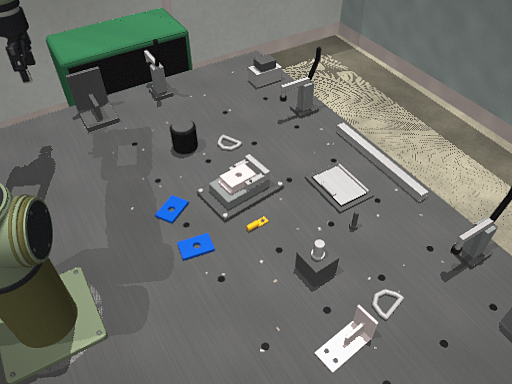

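View pics/wrist0.png

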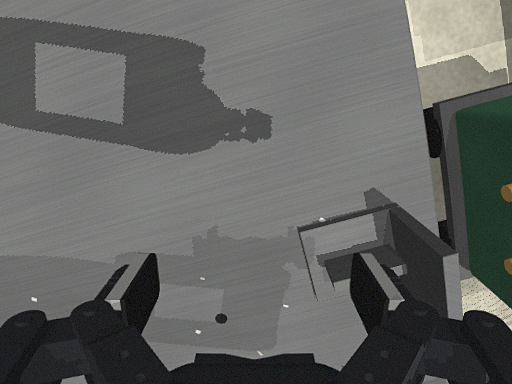

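```bash
cat >> h.py <<'E'
import json
def K(p):
    f=192/np.tan(np.radians(p['fov_y'])/2); return np.array([[f,0,p['cx']],[0,f,p['cy']],[0,0,1.]])
def dist(p): return np.array([p['k1'],0,0,0,0.])
def ray(p,uv):
    n=cv2.undistortPoints(np.array([[uv]],float),K(p),dist(p))[0,0]
    R=cv2.Rodrigues(np.array(p['rvec'],float))[0]; t=np.array(p['tvec'],float)
    d=R.T@np.array([n[0],n[1],1]); return -R.T@t, d/np.linalg.norm(d)
def onz(p,uv,z):
    c,d=ray(p,uv); return c+d*(z-c[2])/d[2]
def tri(p1,u1,p2,u2):
    c1,d1=ray(p1,u1);c2,d2=ray(p2,u2)
    A=np.stack([d1,-d2],1); s=np.linalg.lstsq(A,c2-c1,rcond=None)[0]
    a=c1+d1*s[0];b=c2+d2*s[1]; return (a+b)/2,np.linalg.norm(a-b)
def proj(p,X):
    return cv2.projectPoints(np.array(X,float).reshape(-1,3),np.array(p['rvec'],float),np.array(p['tvec'],float),K(p),dist(p))[0][:,0]
E
python3 - <<'E'
from h import *
P=json.load(open('cams0.json'))
s,d=P['scene'],P['side']
for n,a,b in [('pinhead',(193,176),(318.5,243.5)),('tophole',(281,216),(238,176)),('tin',(362,229),(183,126))]:
    print(n,tri(s,a,d,b))
for n,z,a,b in [('blue1',8,(275,176),(172,209)),('blue2',8,(313,190),(196,246)),('lug',8,(249,205),(257,224)),('bolt',0,(181,236),(354,230)),('ring',5,(328,266),(229,142)),('ring1',5,(145,191),(388,303)),('brk',30,(160,165),(358,330))]:
    print(n,onz(s,a,z),onz(d,b,z))
for n,c in [('scene',(235,180,100,90)),('side',(185,140,110,90)),]:
    im=cv2.imread(f'pics/{n}0.png');x,y,w,h=c
    cv2.imwrite(f'pics/{n}0c.png',cv2.resize(im[y:y+h,x:x+w],None,fx=7,fy=6.5,interpolation=cv2.INTER_CUBIC))
E
```

```text
pinhead (array([ 537.31346343, -173.06330322,   88.39123028]), np.float64(1.4728305300944937))
tophole (array([515.30352067, 124.26702121,  49.84899275]), np.float64(3.326328251681734))
tin (array([468.72078691, 353.27689316,  78.92486313]), np.float64(2.9502968241305862))
blue1 [348.86269946  19.71214532   8.        ] [337.21546131 147.1404697    8.        ]
blue2 [343.64439188 155.61978474   8.        ] [338.25633061  12.63917165   8.        ]
lug [497.92009753   3.68478823   8.        ] [491.5823168   -3.79912114   8.        ]
bolt [ 695.76296451 -121.27802556    0.        ] [ 682.96066752 -135.11672859    0.        ]
ring [580.17106713 307.83139991   5.        ] [584.45432925 306.13852557   5.        ]
ring1 [ 610.27461793 -325.81184214    5.        ] [ 613.29797204 -326.61483244    5.        ]
brk [ 508.31845725 -334.83541505   30.        ] [ 509.29692155 -347.81254437   30.        ]
```

View pics/scene0c.png

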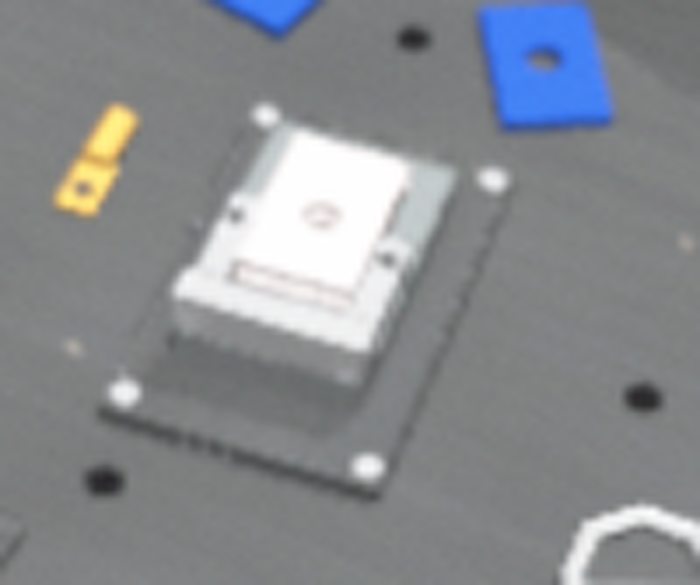

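View pics/side0c.png

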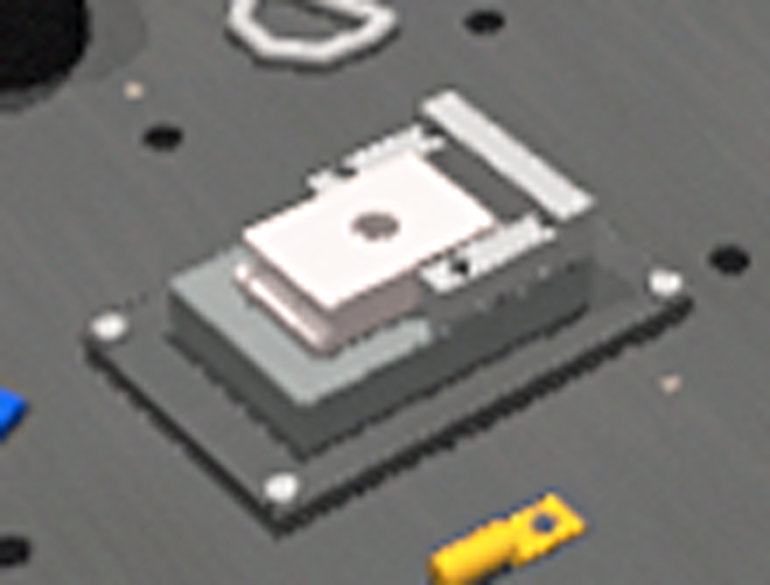

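```bash
python3 - <<'E'
from h import *
from scipy.spatial.transform import Rotation as R
P=json.load(open('cams0.json'))
s,d,w=P['scene'],P['side'],P['wrist']
S=[onz(s,u,14)[:2] for u in [(272.9,197.7),(305.4,207.8),(252.7,240.3),(287.4,251.7)]]
D=[onz(d,u,14)[:2] for u in [(200.7,190.3),(225.3,215.1),(280.3,183.4)]]
print(np.round(S,1),np.round(D,1))
st=ctrl.state(); q=st['tcp_rot']; T=R.from_quat([q[1],q[2],q[3],q[0]]).as_matrix()
print('tool axes cols\n',T.round(3))
Rw=cv2.Rodrigues(np.array(w['rvec']))[0]; c=-Rw.T@np.array(w['tvec'])
print('cam in tool',T.T@(c-st['tcp_pos']),'\ncam axes in tool (cols)\n',(T.T@Rw.T).round(3))
E
```

```text
[[439.7  58.1]
 [426.8 165.6]
 [611.9  80. ]
 [598.  186.7]] [[424.5 163. ]
 [438.1  55.9]
 [611.7  77.9]]
tool axes cols
 [[ 0.961 -0.001  0.275]
 [-0.275 -0.002  0.961]
 [-0.    -1.    -0.002]]
cam in tool [ -75.40554557 -123.20340845   -1.16150107] 
cam axes in tool (cols)
 [[-0.     0.955  0.295]
 [ 0.    -0.295  0.955]
 [ 1.     0.    -0.   ]]
```

{"name": "step_arm", "arguments": {"plan": [0, 0, 0, -0.1005, -1, 0, 0, 0, -0.1005, -1, 0, 0, 0, -0.1005, -1, 0, 0, 0, -0.1005, -1, 1.72, 0, -2.94, 0, -1, 1.72, 0, -2.94, 0, -1, 1.72, 0, -2.94, 0, -1, 1.72, 0, -2.94, 0, -1, 1.72, 0, -2.94, 0, -1, 1.72, 0, -2.94, 0, -1]}}

```text
clock: 0.98
tcp_pos: [282.8, 388.9, 250.0]
tcp_rot: [-0.706, 0.706, 0.044, -0.044]
wrist_force: [0.3, 0.1, -0.9]
opening: 85.1
```

{"name": "step_arm", "arguments": {"plan": [1.72, 0, -2.94, 0, 1, 1.72, 0, -2.94, 0, 1, 1.72, 0, -2.94, 0, 1, 1.72, 0, -2.94, 0, 1, 1.72, 0, -2.94, 0, 1, 1.72, 0, -2.94, 0, 1, 1.72, 0, -2.94, 0, 1, 1.72, 0, -2.94, 0, 1, 1.72, 0, -2.94, 0, 1, 1.72, 0, -2.94, 0, 1]}}

```text
clock: 1.82
tcp_pos: [489.7, 118.2, 250.1]
tcp_rot: [0.706, -0.706, -0.043, 0.044]
wrist_force: [0.9, 0.3, 1.0]
opening: -0.1
```

{"name": "step_arm", "arguments": {"plan": [0, 0, 0, 0, 1, 0, 0, 0, 0, 1, 0, 0, 0, 0, 1]}}

```text
clock: 2.07
tcp_pos: [488.6, 120.0, 249.8]
tcp_rot: [0.706, -0.706, -0.043, 0.044]
wrist_force: [-0.7, 1.1, 0.2]
opening: -0.2
```

```bash
cat >> h.py <<'E'
from scipy.spatial.transform import Rotation as Ro
def wsnap(f):
    st=ctrl.state(); p=ctrl.camera_params('wrist'); im=snap('wrist',f+'.png')
    d={k:np.array(v).tolist() for k,v in p.items()}; json.dump(d,open(f+'.json','w'))
    q=st['tcp_rot'];T=Ro.from_quat([q[1],q[2],q[3],q[0]]).as_matrix()
    print('t',st['clock'],'tcp',st['tcp_pos'].round(1),'yaw',np.degrees(np.arctan2(T[1,0],T[0,0])).round(2),'down',T[:,1].round(3),'F',st['wrist_force'].round(2),'op',st['opening'])
    return im,d
E
python3 -c "
from h import *
wsnap('w1')"
```

```text
t 2.0667 tcp [488.6 120.  249.8] yaw 7.03 down [-0.002  0.001 -1.   ] F [-0.7   1.09  0.15] op -0.24119449344642588
```

View pics/w1.png

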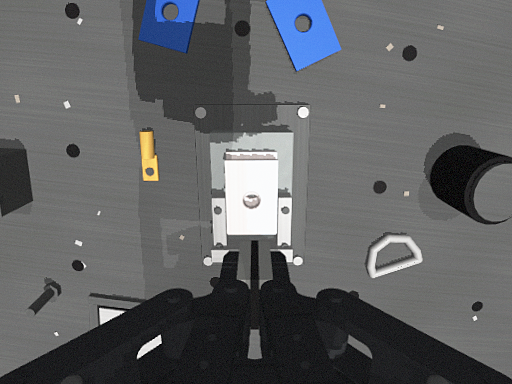

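```bash
python3 - <<'E'
from h import *
im=cv2.imread('pics/w1.png'); cv2.imwrite('pics/w1c.png',cv2.resize(im[100:250,190:320],None,fx=4,fy=4,interpolation=cv2.INTER_CUBIC))
p=json.load(open('w1.json'))
B=np.array([onz(p,u,14)[:2] for u in [(201,113),(303,112),(208,261),(298,260)]]);print(B.round(1),B.mean(0))
for a,b in((0,2),(1,3)): v=B[b]-B[a]; print(np.degrees(np.arctan2(v[1],v[0])),np.linalg.norm(v))
print('hole@62',onz(p,(252,201),62))
E
```

```text
[[440.3  56.5]
 [426.1 163.3]
 [613.   78.3]
 [598.3 186. ]] [519.41577337 121.01936045]
7.169947589006978 174.091254249908
7.5008971104710565 173.7649133534123
hole@62 [515.07059657 120.2032705   62.        ]
```

View pics/w1c.png

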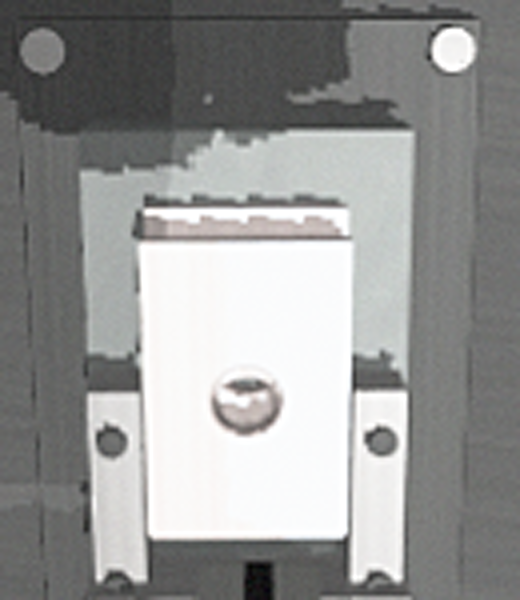

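```bash
python3 - <<'E'
from h import *
p=json.load(open('w1.json'));d=json.load(open('cams0.json'))['side'];s=json.load(open('cams0.json'))['scene']
a=np.radians(7.25);u=np.array([np.cos(a),np.sin(a)]);v=np.array([-u[1],u[0]])
o=np.array([519.4,121.0])
def r(n,uv,z):
    X=onz(p,uv,z)[:2]-o; print(n,(X@u).round(1),(X@v).round(1))
c=lambda x,y:(190+x/4-.4,100+y/4-.4)
r('hole62',c(246,402),62)
r('toprear',c(245,238),62)
r('topfront',c(250,540),62)
r('lowrear@46',c(245,205),46);r('lowrear@54',c(245,205),54)
r('floor rear',c(245,130),38)
r('railL end',c(117,392),58);r('railR end',c(380,392),58)
r('railL inner',c(147,480),58);r('railR inner',c(354,480),58)
r('plate L',c(143,400),62);r('plate R',c(352,400),62)
print(tri(p,c(246,402),d,(238.7,174.8)),tri(p,c(246,402),s,(235+322/7,180+213/6.5)))
E
```

```text
hole62 -5.3 -1.1
toprear -46.2 -1.1
topfront 31.6 -0.3
lowrear@46 -51.4 -1.2
lowrear@54 -52.7 -1.1
floor rear -68.9 -1.2
railL end -6.8 -33.2
railR end -6.5 32.2
railL inner 16.7 -26.4
railR inner 16.9 26.1
plate L -5.9 -26.4
plate R -5.7 24.9
(array([514.06441022, 119.42200498,  59.8378215 ]), np.float64(1.7195551600189525)) (array([514.20192807, 120.22365453,  61.13181847]), np.float64(2.0734092406265363))
```

{"name": "step_arm", "arguments": {"plan": [-1.6, 0, -0.1, 0, 1, -1.6, 0, -0.1, 0, 1, -1.54, 3, -0.1, 0, 1, 0, 3, 0, 0, 1, 0, 3, 0, 0, 1, 0, 3, 0, 0, 1, 0, 3, 0, 0, 1, 0, 2, 0, 0, 1, 0, 1.1, 0, 0, 1, 0, 0, 0, 0, 1]}}

```text
clock: 2.95
tcp_pos: [438.8, 112.1, 66.5]
tcp_rot: [0.706, -0.706, -0.042, 0.047]
wrist_force: [0.3, 0.4, -0.8]
opening: -0.4
```

```bash
python3 -c "
from h import *
wsnap('w2'); snap('side','s2.png')
im=cv2.imread('pics/s2.png'); cv2.imwrite('pics/s2c.png',cv2.resize(im[120:240,150:300],None,fx=5,fy=5,interpolation=cv2.INTER_CUBIC))"
```

```text
t 2.95 tcp [438.8 112.1  66.5] yaw 7.2 down [-0.007 -0.    -1.   ] F [ 0.26  0.36 -0.84] op -0.3564772709400815
```

View pics/w2.png

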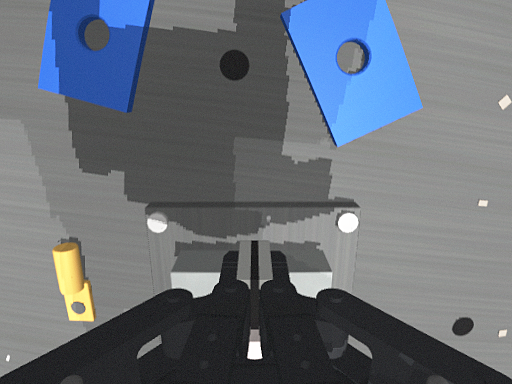

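View pics/s2c.png

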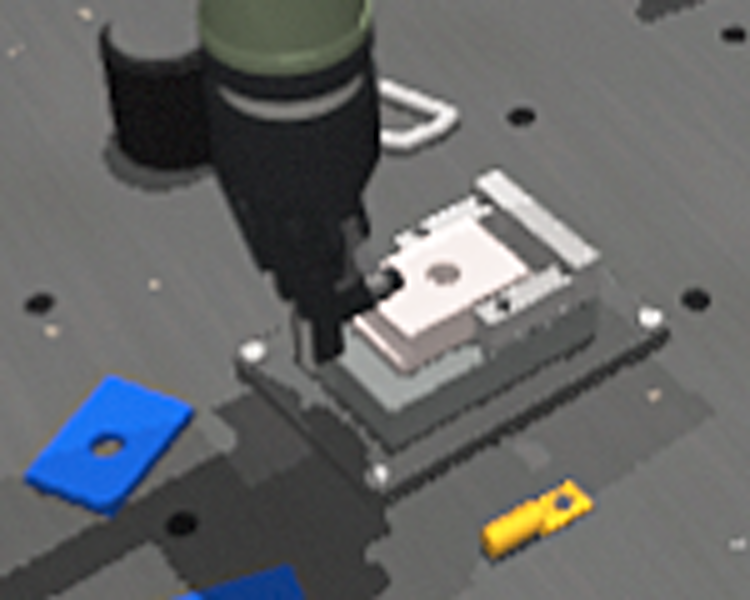

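{"name": "step_arm", "arguments": {"plan": [0.4, 0.3, -0.1, 0, 1, 0.2, 0.3, -0.05, 0, 1, 0, 0, 0, 0, 1]}}

```text
clock: 3.3
tcp_pos: [450.0, 110.4, 64.1]
tcp_rot: [-0.706, 0.706, 0.045, -0.043]
wrist_force: [-0.0, 0.8, -0.0]
opening: 0.1
```

{"name": "step_arm", "arguments": {"plan": [0, 0.3, 0, 0, 1, 0, 0, 0, 0, 1]}}

```text
clock: 3.47
tcp_pos: [448.6, 110.2, 60.2]
tcp_rot: [0.706, -0.706, -0.043, 0.043]
wrist_force: [-0.8, -0.5, -1.2]
opening: -0.1
```

{"name": "step_arm", "arguments": {"plan": [0, 0.1, 0.1, 0, 1, 0.15, 0, 0, 0, 1, 0.15, 0, 0, 0, 1, 0.1, 0, 0, 0, 1, 0.1, 0, 0, 0, 1]}}

```text
clock: 3.88
tcp_pos: [453.7, 111.8, 59.3]
tcp_rot: [-0.706, 0.706, 0.044, -0.043]
wrist_force: [-0.2, 0.8, 0.6]
opening: 0.1
```

{"name": "step_arm", "arguments": {"plan": [0.1, 0, 0, 0, 1, 0.1, 0, 0, 0, 1, 0.1, 0, 0, 0, 1, 0.1, 0, 0, 0, 1, 0.1, 0, 0, 0, 1]}}

```text
clock: 4.3
tcp_pos: [458.6, 112.4, 59.3]
tcp_rot: [-0.706, 0.706, 0.044, -0.044]
wrist_force: [0.4, -0.9, -0.3]
opening: -0.1
```

{"name": "step_arm", "arguments": {"plan": [0.1, 0, 0, 0, 1, 0.1, 0, 0, 0, 1, 0.1, 0, 0, 0, 1, 0.1, 0, 0, 0, 1, 0.1, 0, 0, 0, 1, 0.1, 0, 0, 0, 1]}}

```text
clock: 4.8
tcp_pos: [464.4, 113.2, 59.2]
tcp_rot: [0.706, -0.706, -0.043, 0.044]
wrist_force: [-0.2, 0.3, 0.5]
opening: 0.1
```

{"name": "step_arm", "arguments": {"plan": [0.1, 0, 0, 0, 1, 0.1, 0, 0, 0, 1, 0.1, 0, 0, 0, 1, 0.1, 0, 0, 0, 1, 0.1, 0, 0, 0, 1, 0.1, 0, 0, 0, 1]}}

```text
clock: 5.3
tcp_pos: [470.4, 113.9, 59.3]
tcp_rot: [0.706, -0.706, -0.044, 0.044]
wrist_force: [-0.5, -0.1, -0.2]
opening: -0.0
```

```bash
python3 -c "
from h import *
snap('side','s3.png')
im=cv2.imread('pics/s3.png'); cv2.imwrite('pics/s3c.png',cv2.resize(im[120:240,150:300],None,fx=5,fy=5,interpolation=cv2.INTER_CUBIC))"
```

```text
(no output)
```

View pics/s3c.png

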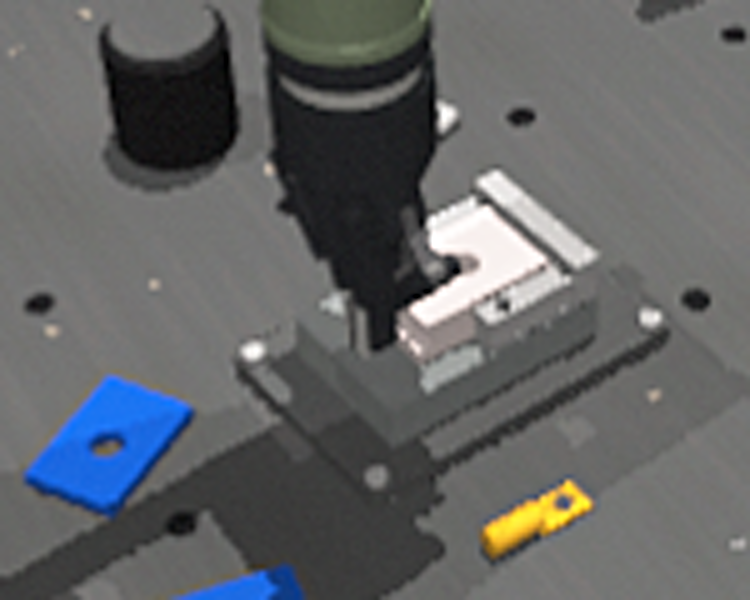

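{"name": "step_arm", "arguments": {"plan": [0.1, 0, 0, 0, 1, 0.1, 0, 0, 0, 1, 0.1, 0, 0, 0, 1, 0.1, 0, 0, 0, 1, 0.05, 0, 0, 0, 1, 0.05, 0, 0, 0, 1]}}

```text
clock: 5.85
tcp_pos: [475.3, 114.6, 59.3]
tcp_rot: [-0.706, 0.706, 0.043, -0.044]
wrist_force: [-2.2, -0.3, 0.7]
opening: -0.1
```

{"name": "step_arm", "arguments": {"plan": [0.05, 0, 0, 0, 1, 0.05, 0, 0, 0, 1, 0.05, 0, 0, 0, 1]}}

```text
clock: 6.1
tcp_pos: [476.6, 114.7, 59.2]
tcp_rot: [-0.706, 0.706, 0.043, -0.044]
wrist_force: [-2.2, -0.8, 1.6]
opening: 0.1
```

{"name": "step_arm", "arguments": {"plan": [0.05, 0, 0, 0, 1, 0.05, 0, 0, 0, 1]}}

```text
clock: 6.27
tcp_pos: [477.8, 114.8, 59.2]
tcp_rot: [0.706, -0.706, -0.044, 0.044]
wrist_force: [-2.3, -0.8, 0.5]
opening: 0.1
```

{"name": "step_arm", "arguments": {"plan": [0.05, 0, 0, 0, 1, 0.05, 0, 0, 0, 1]}}

```text
clock: 6.43
tcp_pos: [478.9, 115.0, 59.3]
tcp_rot: [0.706, -0.706, -0.044, 0.044]
wrist_force: [-1.4, -0.3, 0.6]
opening: 0.3
```

{"name": "step_arm", "arguments": {"plan": [0.04, 0, 0, 0, 1, 0.04, 0, 0, 0, 1]}}

```text
clock: 6.6
tcp_pos: [479.5, 115.1, 59.2]
tcp_rot: [-0.706, 0.706, 0.043, -0.044]
wrist_force: [-3.1, -0.9, 0.3]
opening: 0.1
```

{"name": "step_arm", "arguments": {"plan": [0.03, 0, 0, 0, 1, 0.03, 0, 0, 0, 1]}}

```text
clock: 6.77
tcp_pos: [480.3, 115.2, 59.2]
tcp_rot: [0.706, -0.706, -0.044, 0.043]
wrist_force: [-0.9, -0.7, 0.8]
opening: 0.1
```

{"name": "step_arm", "arguments": {"plan": [0.03, 0, 0, 0, 1, 0.03, 0, 0, 0, 1]}}

```text
clock: 6.93
tcp_pos: [480.5, 115.2, 59.2]
tcp_rot: [-0.706, 0.706, 0.043, -0.044]
wrist_force: [-3.8, 0.3, 2.1]
opening: 0.1
```

{"name": "step_arm", "arguments": {"plan": [0.03, 0, 0, 0, 1]}}

```text
clock: 7.02
tcp_pos: [480.5, 115.2, 59.2]
tcp_rot: [-0.706, 0.706, 0.043, -0.044]
wrist_force: [-4.6, -0.2, 2.8]
opening: 0.2
```

{"name": "step_arm", "arguments": {"plan": [0.03, 0, 0, 0, 1]}}

```text
clock: 7.1
tcp_pos: [480.5, 115.2, 59.1]
tcp_rot: [-0.706, 0.706, 0.043, -0.044]
wrist_force: [-5.5, -1.4, 3.0]
opening: -0.1
```

{"name": "step_arm", "arguments": {"plan": [0.04, 0, 0, 0, 1]}}

```text
clock: 7.18
tcp_pos: [480.5, 115.2, 59.0]
tcp_rot: [-0.706, 0.706, 0.043, -0.045]
wrist_force: [-5.5, -2.2, 3.8]
opening: 0.4
```

{"name": "step_arm", "arguments": {"plan": [0.04, 0, 0, 0, 1]}}

```text
clock: 7.27
tcp_pos: [480.5, 115.2, 58.9]
tcp_rot: [-0.706, 0.706, 0.042, -0.045]
wrist_force: [-6.8, -1.2, 4.4]
opening: -0.1
```

{"name": "step_arm", "arguments": {"plan": [0.04, 0, 0, 0, 1]}}

```text
clock: 7.35
tcp_pos: [480.5, 115.2, 58.8]
tcp_rot: [-0.706, 0.706, 0.042, -0.045]
wrist_force: [-7.7, -1.5, 3.7]
opening: 0.3
```

{"name": "step_arm", "arguments": {"plan": [-0.5, 0, 0, 0, 1, -1.0, 0, 0, 0, 1, -0.5, -1, 0, 0, 1, 0, -3, 0, 0, 1, 0, -3, 0, 0, -1, 0, -3, 0, 0, -1, 1, -3, 0, 0, -1, 1, -3, 0, 0, -1, 0, -2, 0, 0, -1, 0, 0, 0, 0, -1]}}

```text
clock: 8.18
tcp_pos: [486.7, 115.7, 245.5]
tcp_rot: [0.706, -0.706, -0.048, 0.039]
wrist_force: [0.9, -0.0, 1.1]
opening: 72.5
```

{"name": "step_arm", "arguments": {"plan": [0, 0, 0, 0, -1, 0, 0, 0, 0, -1]}}

```text
clock: 8.35
tcp_pos: [481.8, 115.4, 238.3]
tcp_rot: [0.706, -0.706, -0.043, 0.044]
wrist_force: [-0.7, -0.1, -0.4]
opening: 85.2
```

```bash
python3 -c "
from h import *
wsnap('w4')
im=cv2.imread('pics/w4.png'); cv2.imwrite('pics/w4c.png',cv2.resize(im[110:280,190:320],None,fx=4,fy=3.5,interpolation=cv2.INTER_CUBIC))
snap('side','s4.png')
im=cv2.imread('pics/s4.png'); cv2.imwrite('pics/s4c.png',cv2.resize(im[120:240,150:300],None,fx=5,fy=5,interpolation=cv2.INTER_CUBIC))"
```

```text
t 8.35 tcp [481.8 115.4 238.3] yaw 7.06 down [-0.001  0.    -1.   ] F [-0.72 -0.14 -0.35] op 85.1506280014627
```

View pics/w4c.png

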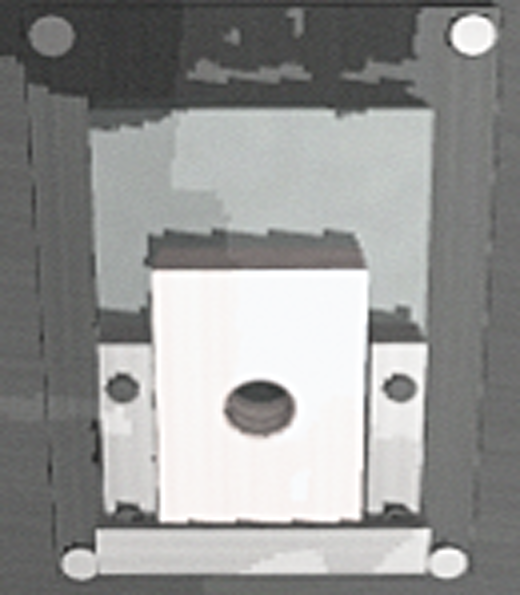

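View pics/w4.png

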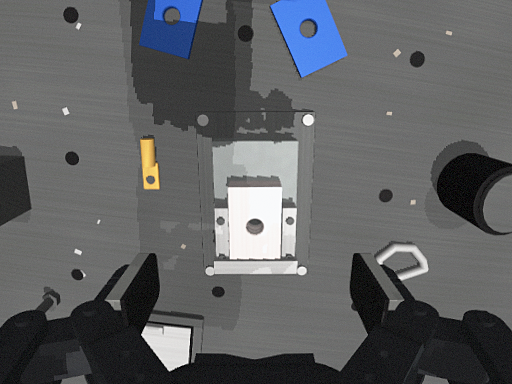

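View pics/s4c.png

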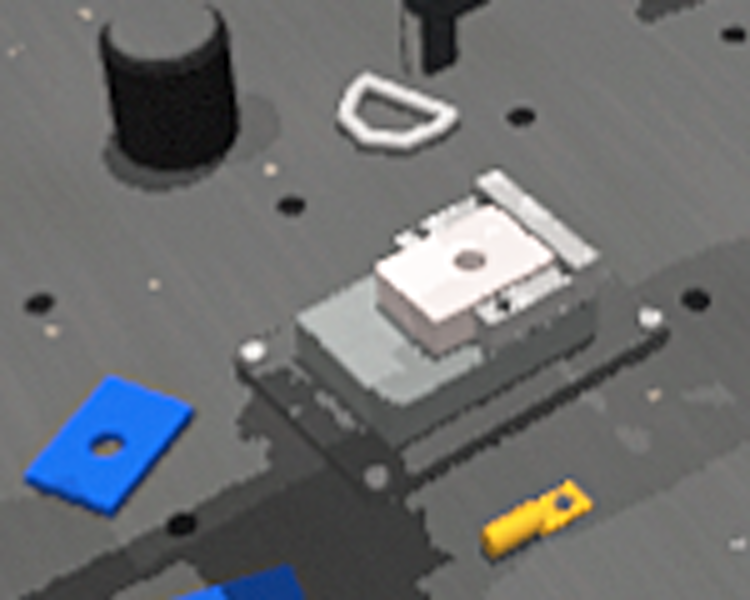

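```bash
cat >> h.py <<'E'
def hole(f,box):
    im=cv2.imread(f'pics/{f}.png',0); x,y,w,h=box; c=im[y:y+h,x:x+w]
    c=cv2.resize(c,None,fx=8,fy=8,interpolation=cv2.INTER_CUBIC)
    m=(c<185).astype(np.uint8)
    cs=max(cv2.findContours(m,cv2.RETR_EXTERNAL,cv2.CHAIN_APPROX_NONE)[0],key=cv2.contourArea)
    cs=cv2.convexHull(cs)
    e=cv2.fitEllipse(cs); return ((e[0][0]+.5)/8-.5+x,(e[0][1]+.5)/8-.5+y),np.array(e[1])/8
E
python3 - <<'E'
from h import *
p=json.load(open('w4.json'));uv,sz=hole('w4',(238,210,34,34));print(uv,sz)
X=onz(p,uv,62);print(X)
a=np.radians(7.25);u=np.array([np.cos(a),np.sin(a)]);v=np.array([-u[1],u[0]]);o=np.array([519.4,121.0])
print((X[:2]-o)@u,(X[:2]-o)@v)
d=json.load(open('cams0.json'))['side'];print(tri(p,uv,d,(150+470/5,120+260/5)))
for n,c,z in[('railend',(125,342),58),('railend',(398,342),58),('stopface',(262,523),66),('floor',(260,107),38),('toprear',(260,268),62)]:
    Y=onz(p,(190+c[0]/4,110+c[1]/3.5),z)[:2]-o;print(n,Y@u,Y@v)
E
```

```text
(254.4850788116455, 226.2050666809082) [16.35651207 17.91845322]
[529.95077983 120.67906671  62.        ]
10.425924365730866 -1.6498649537406656
(array([529.87541773, 120.81285051,  60.51259952]), np.float64(1.2777928030918124))
railend -7.281542399748112 -33.7470313032076
railend -7.083743952561813 32.2752540214312
stopface 44.366363236243586 -0.7383886053686002
floor -69.19460691629456 -0.9129897257099824
toprear -29.538033899611627 -1.0590422992050001
```

{"name": "step_arm", "arguments": {"plan": [-0.29, -0.34, -2.92, 0, -1, -0.29, -0.34, -2.92, 0, -1, -0.29, -0.34, -2.92, 0, -1, -0.29, -0.34, -2.92, 0, -1, -0.29, -0.34, -2.92, 0, -1, -0.29, -0.34, -2.92, 0, -1, -0.29, -0.34, -2.92, 0, -1, -0.29, -0.34, -2.92, 0, -1, -0.29, -0.34, -2.92, 0, -1, -0.29, -0.34, -2.92, 0, -1]}}

```text
clock: 9.28
tcp_pos: [488.6, -178.9, 271.5]
tcp_rot: [0.706, -0.705, -0.043, 0.044]
wrist_force: [-0.2, -0.7, 0.6]
opening: 85.6
```

{"name": "step_arm", "arguments": {"plan": [0, 0, 0, 0, -1, 0, 0, 0, 0, -1, 0, 0, 0, 0, -1, 0, 0, 0, 0, -1]}}

```text
clock: 9.62
tcp_pos: [489.1, -176.7, 272.1]
tcp_rot: [0.706, -0.705, -0.043, 0.045]
wrist_force: [-0.2, 0.4, 0.2]
opening: 85.1
```

```bash
python3 -c "
from h import *
wsnap('w5')
im=cv2.imread('pics/w5.png'); cv2.imwrite('pics/w5c.png',cv2.resize(im[160:300,190:330],None,fx=4,fy=4,interpolation=cv2.INTER_CUBIC))
"
```

```text
t 9.6167 tcp [ 489.1 -176.7  272.1] yaw 7.12 down [-0.002  0.002 -1.   ] F [-0.24  0.43  0.2 ] op 85.08580123145772
```

View pics/w5.png

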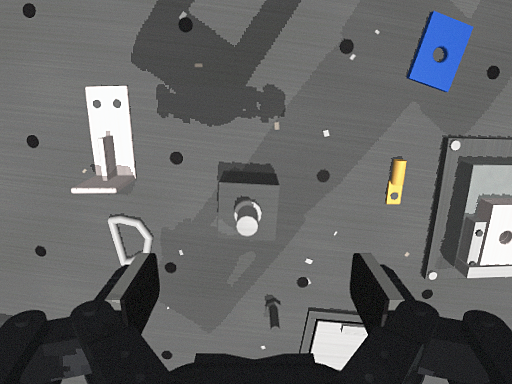

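View pics/w5c.png

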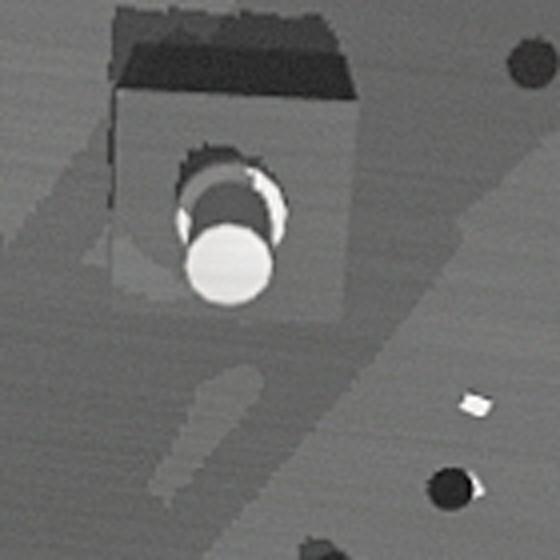

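```bash
python3 - <<'E'
from h import *
p=json.load(open('w5.json'))
im=cv2.imread('pics/w5.png',0)[205:245,230:268]; c=cv2.resize(im,None,fx=8,fy=8,interpolation=cv2.INTER_CUBIC)
m=(c>150).astype(np.uint8); m=cv2.morphologyEx(m,cv2.MORPH_OPEN,np.ones((61,61)))
cs=max(cv2.findContours(m,0,1)[0],key=cv2.contourArea);e=cv2.fitEllipse(cs);uv=((e[0][0]+.5)/8-.5+230,(e[0][1]+.5)/8-.5+205)
print(uv,np.array(e[1])/8)
c0=json.load(open('cams0.json'))
S=cv2.imread('pics/side0.png');cv2.imwrite('pics/sp.png',cv2.resize(S[225:295,285:350],None,fx=8,fy=8,interpolation=cv2.INTER_CUBIC))
print(onz(p,uv,96))
print(tri(p,uv,c0['side'],(319.5,243)))
print('pred side px of head top',proj(c0['side'],onz(p,uv,96)), 'top-edge pts',proj(c0['scene'],onz(p,uv,96)))
E
```

```text
(246.68949127197266, 225.72421836853027) [19.69213867 21.03536034]
[ 537.47467504 -178.63363245   96.        ]
(array([ 536.41130058, -178.51043183,   96.87822546]), np.float64(1.3354416368158948))
pred side px of head top [[320.20336504 242.94464896]] top-edge pts [[190.98074124 173.79436668]]
```

View pics/sp.png

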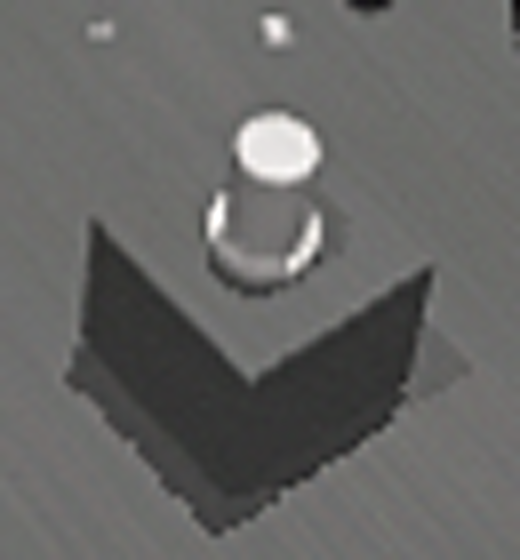

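{"name": "step_arm", "arguments": {"plan": [1.6, 0, -0.26, 0, -1, 1.6, 0, -0.26, 0, -1, 1.56, 0, -0.27, 0, -1, 0, 3, 0, 0, -1, 0, 3, 0, 0, -1, 0, 3, 0, 0, -1, 0, 3, 0, 0, -1, 0, 2, 0, 0, -1, 0, 1, 0, 0, -1, 0, 0, 0, 0, -1]}}

```text
clock: 10.5
tcp_pos: [535.8, -177.8, 120.2]
tcp_rot: [0.707, -0.705, -0.042, 0.046]
wrist_force: [-0.1, -0.6, -0.6]
opening: 85.1
```

{"name": "step_arm", "arguments": {"plan": [0, 0, 0, 0, -1, 0, 0, 0, 0, -1]}}

```text
clock: 10.67
tcp_pos: [539.3, -180.2, 125.2]
tcp_rot: [-0.705, 0.706, 0.045, -0.043]
wrist_force: [0.2, -0.0, -0.1]
opening: 85.4
```

```bash
python3 -c "
from h import *
wsnap('w6')
"
```

```text
t 10.6667 tcp [ 539.3 -180.2  125.2] yaw 7.1 down [ 0.003 -0.002 -1.   ] F [ 0.21 -0.03 -0.07] op 85.3568508038603
```

View pics/w6.png

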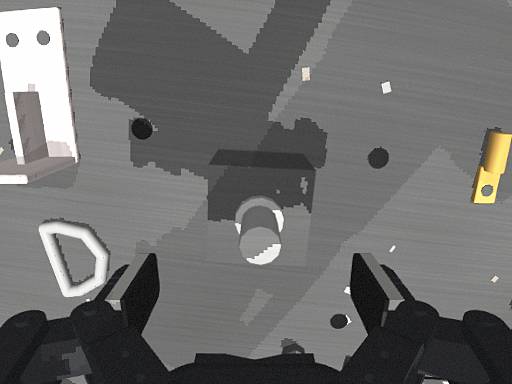

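```bash
python3 -c "
from h import *
p=json.load(open('w6.json'));print(onz(p,(260,246.5),96),ctrl.state()['tcp_pos'])
"
```

```text
[ 537.76659206 -178.4676375    96.        ] [ 539.49359086 -180.40230433  125.52432907]
```

{"name": "step_arm", "arguments": {"plan": [0, 0, 0, 0, -1, 0, 0, 0, 0, -1]}}

```text
clock: 10.88
tcp_pos: [538.8, -180.4, 124.9]
tcp_rot: [-0.705, 0.706, 0.044, -0.043]
wrist_force: [0.0, 1.0, 1.6]
opening: 85.5
```

{"name": "step_arm", "arguments": {"plan": [-0.1, 1, 0.2, 0, -1, 0, 1, 0, 0, -1, 0, 1, 0, 0, -1, 0, 0.6, 0, 0, -1, 0, 0.4, 0, 0, -1, 0, 0, 0, 0, -1, 0, 0, 0, 0, -1]}}

```text
clock: 11.47
tcp_pos: [536.4, -178.0, 82.7]
tcp_rot: [0.706, -0.706, -0.043, 0.044]
wrist_force: [0.9, 0.6, 1.0]
opening: 85.4
```

{"name": "step_arm", "arguments": {"plan": [0.1, -0.1, 0, 0, -1, 0, 0, 0, 0, -1, 0, 0, 0, 0, 0.3, 0, 0, 0, 0, 1, 0, 0, 0, 0, 1, 0, 0, 0, 0, 1, 0, 0, 0, 0, 1, 0, 0, 0, 0, 1]}}

```text
clock: 12.13
tcp_pos: [537.8, -178.0, 84.6]
tcp_rot: [-0.706, 0.706, 0.044, -0.043]
wrist_force: [0.3, -0.2, -1.6]
opening: 20.2
```

{"name": "step_arm", "arguments": {"plan": [0, 0, 0, 0, 1, 0, 0, 0, 0, 1, 0, 0, 0, 0, 1]}}

```text
clock: 12.38
tcp_pos: [537.8, -178.0, 84.5]
tcp_rot: [-0.706, 0.706, 0.044, -0.043]
wrist_force: [0.2, 0.6, 1.7]
opening: 20.7
```

{"name": "step_arm", "arguments": {"plan": [0, -0.5, 0, 0, 1, 0, -1, 0, 0, 1, 0, -1.5, 0, 0, 1, 0, -2, 0, 0, 1, 0, -2, 0, 0, 1, 0, -1.5, 0, 0, 1, 0, -0.5, 0, 0, 1, 0, 0, 0, 0, 1]}}

```text
clock: 13.05
tcp_pos: [538.8, -178.5, 176.6]
tcp_rot: [-0.705, 0.707, 0.045, -0.042]
wrist_force: [0.6, 0.7, -1.2]
opening: 20.2
```

{"name": "step_arm", "arguments": {"plan": [0.1, 0, 1, 0, 1, 0.2, 0, 2, 0, 1, 0.3, 0, 3, 0, 1, 0.3, 0, 3, 0, 1, 0.3, 0, 3, 0, 1, 0.3, 0, 3, 0, 1, 0.3, 0, 3, 0, 1, 0.3, 0, 3, 0, 1, 0.3, 0, 3, 0, 1, 0.3, 0, 3, 0, 1]}}

```text
clock: 13.88
tcp_pos: [529.2, 95.5, 172.3]
tcp_rot: [0.706, -0.706, -0.042, 0.045]
wrist_force: [0.1, -0.2, -1.6]
opening: 20.6
```

{"name": "step_arm", "arguments": {"plan": [0.2, 0, 2, 0, 1, 0.1, 0, 0.8, 0, 1, 0, 0, 0, 0, 1, 0, 0, 0, 0, 1, 0, 0, 0, 0, 1, 0, 0, 0, 0, 1]}}

```text
clock: 14.38
tcp_pos: [530.7, 120.2, 174.0]
tcp_rot: [-0.706, 0.706, 0.043, -0.043]
wrist_force: [-1.0, 0.4, -0.5]
opening: 20.4
```

```bash
python3 -c "
from h import *
wsnap('w7')
snap('side','s7.png')
im=cv2.imread('pics/s7.png'); cv2.imwrite('pics/s7c.png',cv2.resize(im[90:240,150:310],None,fx=4,fy=4,interpolation=cv2.INTER_CUBIC))
print(ctrl.state()['tcp_pos'])
snap('scene','c7.png')
im=cv2.imread('pics/c7.png'); cv2.imwrite('pics/c7c.png',cv2.resize(im[150:260,220:340],None,fx=5,fy=5,interpolation=cv2.INTER_CUBIC))
print(ctrl.state()['tcp_pos'])"
```

```text
t 14.3833 tcp [530.7 120.2 174. ] yaw 6.96 down [-0.001 -0.    -1.   ] F [-0.98  0.39 -0.45] op 20.39853580768002
[530.93891965 120.30337516 174.23501093]
[530.95754215 120.46108429 174.31280742]
```

View pics/w7.png

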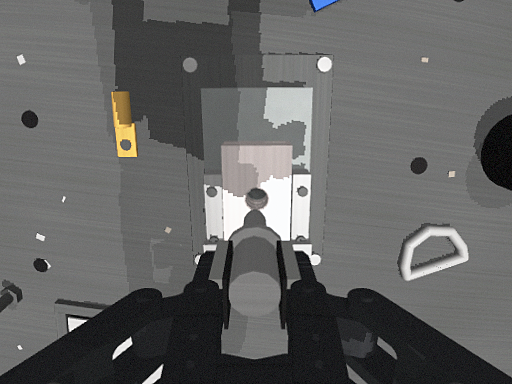

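View pics/s7c.png

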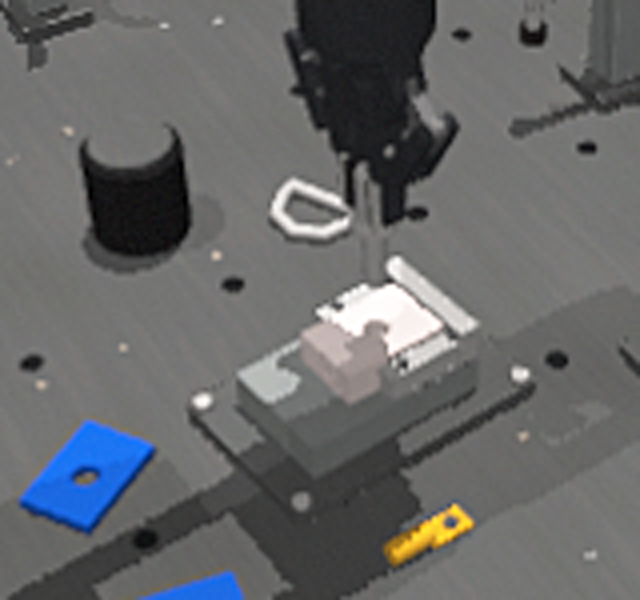

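View pics/c7c.png

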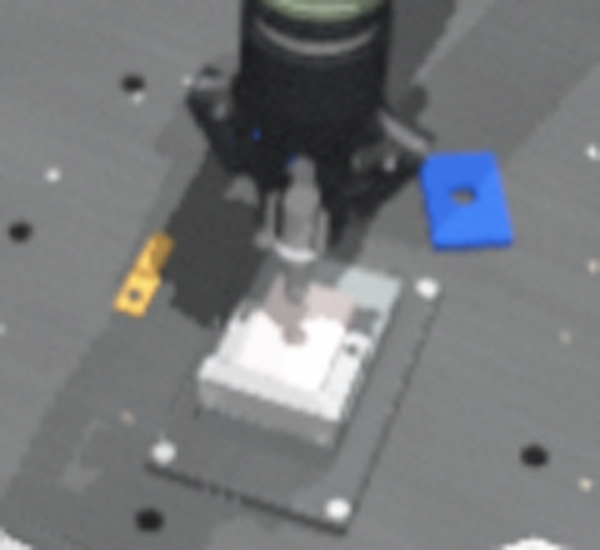

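```bash
python3 -c "
from h import *
im=cv2.imread('pics/w7.png'); cv2.imwrite('pics/w7c.png',cv2.resize(im[170:270,207:307],None,fx=6,fy=6,interpolation=cv2.INTER_CUBIC))
"
```

```text
(no output)
```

View pics/w7c.png

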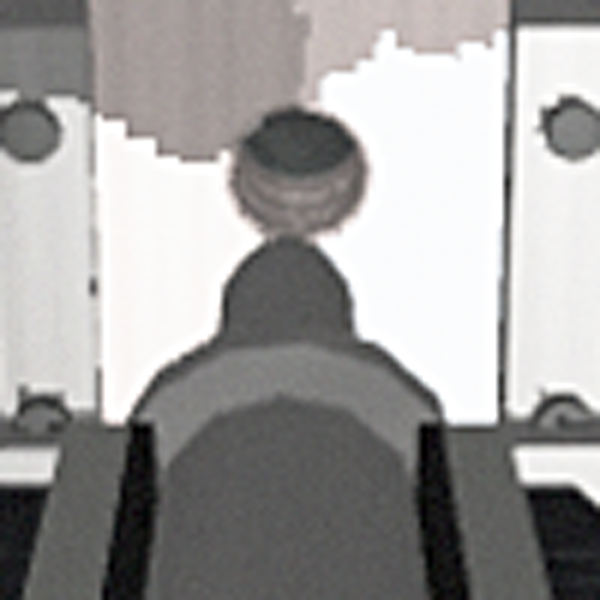

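```bash
python3 -c "
from h import *
p=json.load(open('w7.json'))
H=onz(p,(256.4,198.1),62); print('hole',H)
a=np.radians(7.1)
for z in (99,100,101):
  T=onz(p,(254.6,209.6),z); T=T+5.5*np.array([np.cos(a),np.sin(a),0]); print('tip',T)
  d=H-T; print('tool dx,dz',d[0]*np.cos(a)+d[1]*np.sin(a), -d[0]*np.sin(a)+d[1]*np.cos(a))
c=json.load(open('cams0.json'))
for n in('side','scene'):
  print(n,proj(c[n],[[530.6,120.4,99.5],[530.1,120.5,62]]))
"
```

```text
hole [530.01855144 120.72834515  62.        ]
tip [531.50657073 119.55239288  99.        ]
tool dx,dz -1.3312596285156815 1.3508563799521514
tip [531.15190553 119.50825205 100.        ]
tool dx,dz -0.9738581514237555 1.3508215869115776
tip [530.79724033 119.46411123 101.        ]
tool dx,dz -0.6164566743318299 1.3507867938710039
side [[244.15565465 160.16326411]
 [244.34006871 171.46815079]]
scene [[278.82640984 208.64564553]
 [278.3259205  216.35598709]]
```

{"name": "step_arm", "arguments": {"plan": [-0.07, 1, 0.12, 0, 1, 0, 1, 0, 0, 1, 0, 0.6, 0, 0, 1, 0, 0.2, 0, 0, 1, 0, 0, 0, 0, 1, 0, 0, 0, 0, 1, 0, 0, 0, 0, 1]}}

```text
clock: 15.12
tcp_pos: [530.3, 122.7, 146.5]
tcp_rot: [-0.706, 0.706, 0.044, -0.043]
wrist_force: [-0.5, 0.3, -0.4]
opening: 20.3
```

```bash
python3 -c "
from h import *
wsnap('w8')
im=cv2.imread('pics/w8.png'); cv2.imwrite('pics/w8c.png',cv2.resize(im[160:260,207:307],None,fx=6,fy=6,interpolation=cv2.INTER_CUBIC))
"
```

```text
t 15.1167 tcp [530.3 122.7 146.5] yaw 7.07 down [ 0.001  0.    -1.   ] F [-0.53  0.26 -0.37] op 20.329436194929578
```

View pics/w8c.png

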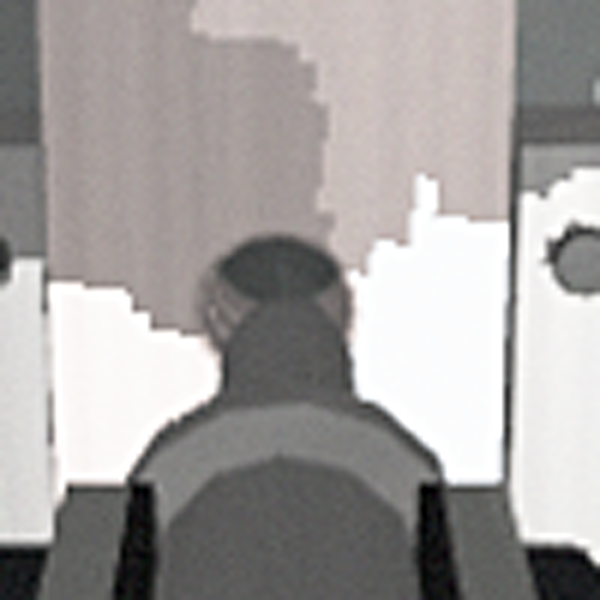

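{"name": "step_arm", "arguments": {"plan": [-0.03, 0.2, -0.12, 0, 1, 0, 0.1, 0, 0, 1, 0, 0, 0, 0, 1, 0, 0, 0, 0, 1]}}

```text
clock: 15.5
tcp_pos: [529.7, 121.4, 143.2]
tcp_rot: [-0.706, 0.706, 0.043, -0.044]
wrist_force: [-0.6, -0.4, -0.7]
opening: 20.3
```

```bash
python3 -c "
from h import *
wsnap('w9')
im=cv2.imread('pics/w9.png'); cv2.imwrite('pics/w9c.png',cv2.resize(im[160:260,207:307],None,fx=6,fy=6,interpolation=cv2.INTER_CUBIC))
"
```

```text
t 15.5 tcp [529.7 121.4 143.2] yaw 7.06 down [-0. -0. -1.] F [-0.6  -0.39 -0.7 ] op 20.2552641628519
```

View pics/w9c.png

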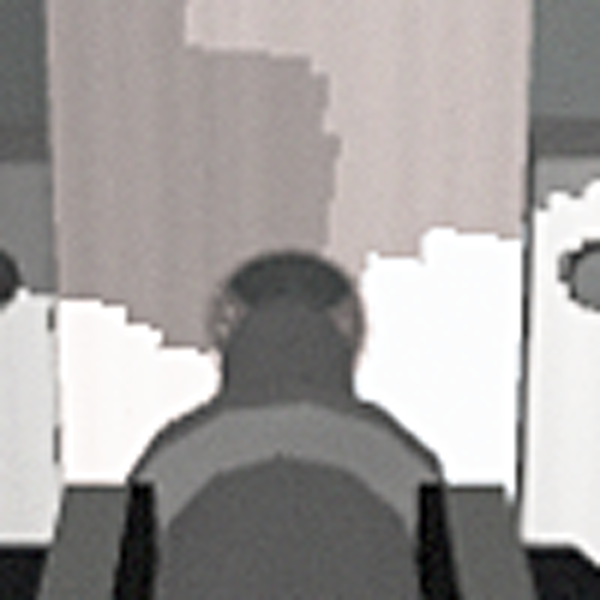

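```bash
python3 -c "
from h import *
p=json.load(open('w9.json'))
e=np.array([np.cos(.124),np.sin(.124),0])
print(onz(p,(254.6,201.3),62)+8.5*e, [onz(p,(254.6,208.5),z)+5.5*e for z in(68,69.5)])
"
```

```text
[530.06840097 120.68496515  62.        ] [array([529.88602774, 120.65585628,  68.        ]), array([529.35879776, 120.58870998,  69.5       ])]
```

{"name": "step_arm", "arguments": {"plan": [0, 0.2, 0, 0, 1, 0, 0.2, 0, 0, 1, 0, 0.2, 0, 0, 1, 0, 0.2, 0, 0, 1]}}

```text
clock: 15.88
tcp_pos: [529.7, 121.4, 135.0]
tcp_rot: [-0.706, 0.706, 0.043, -0.044]
wrist_force: [0.2, 0.5, -1.4]
opening: 20.1
```

{"name": "step_arm", "arguments": {"plan": [0, 0.2, 0, 0, 1, 0, 0.2, 0, 0, 1, 0, 0.2, 0, 0, 1]}}

```text
clock: 16.13
tcp_pos: [529.7, 121.4, 129.0]
tcp_rot: [-0.706, 0.706, 0.043, -0.044]
wrist_force: [0.7, -0.0, -0.8]
opening: 20.5
```

{"name": "step_arm", "arguments": {"plan": [0, 0.2, 0, 0, 1, 0, 0.2, 0, 0, 1, 0, 0.2, 0, 0, 1]}}

```text
clock: 16.38
tcp_pos: [529.8, 121.4, 123.1]
tcp_rot: [-0.706, 0.706, 0.044, -0.044]
wrist_force: [-0.2, -0.4, -0.7]
opening: 20.5
```

{"name": "step_arm", "arguments": {"plan": [0, 0.2, 0, 0, 1, 0, 0.2, 0, 0, 1, 0, 0.2, 0, 0, 1]}}

```text
clock: 16.63
tcp_pos: [529.8, 121.4, 117.1]
tcp_rot: [-0.706, 0.706, 0.044, -0.044]
wrist_force: [-0.6, 1.1, -1.0]
opening: 20.4
```

{"name": "step_arm", "arguments": {"plan": [0, 0.2, 0, 0, 1, 0, 0.2, 0, 0, 1, 0, 0.2, 0, 0, 1]}}

```text
clock: 16.88
tcp_pos: [529.8, 121.4, 111.1]
tcp_rot: [0.706, -0.706, -0.044, 0.044]
wrist_force: [-0.3, -0.2, 0.0]
opening: 20.6
```

Tip is now about at the bore mouth; continue carefully.

{"name": "step_arm", "arguments": {"plan": [0, 0.15, 0, 0, 1, 0, 0.15, 0, 0, 1]}}

```text
clock: 17.05
tcp_pos: [529.8, 121.4, 108.1]
tcp_rot: [0.706, -0.706, -0.043, 0.044]
wrist_force: [0.5, 0.0, -1.6]
opening: 20.6
```

{"name": "step_arm", "arguments": {"plan": [0, 0.1, 0, 0, 1, 0, 0.1, 0, 0, 1]}}

```text
clock: 17.22
tcp_pos: [529.8, 121.7, 106.3]
tcp_rot: [0.706, -0.706, -0.043, 0.043]
wrist_force: [-0.4, 1.0, 0.4]
opening: 20.2
```

{"name": "step_arm", "arguments": {"plan": [0, 0.1, 0, 0, 1, 0, 0.1, 0, 0, 1]}}

```text
clock: 17.38
tcp_pos: [530.2, 121.7, 104.8]
tcp_rot: [0.706, -0.706, -0.044, 0.043]
wrist_force: [-0.5, 1.2, 3.2]
opening: 20.6
```

{"name": "step_arm", "arguments": {"plan": [0, 0.1, 0, 0, 1, 0, 0.1, 0, 0, 1]}}

```text
clock: 17.55
tcp_pos: [530.6, 121.7, 103.2]
tcp_rot: [0.706, -0.706, -0.044, 0.043]
wrist_force: [-0.5, 1.8, 4.0]
opening: 20.2
```

{"name": "step_arm", "arguments": {"plan": [0, 0.1, 0, 0, 1, 0, 0.1, 0, 0, 1]}}

```text
clock: 17.72
tcp_pos: [530.9, 121.6, 101.5]
tcp_rot: [0.706, -0.706, -0.045, 0.043]
wrist_force: [-0.4, 1.0, 6.4]
opening: 20.3
```

{"name": "step_arm", "arguments": {"plan": [0, 0.1, 0, 0, 1, 0, 0.1, 0, 0, 1]}}

```text
clock: 17.88
tcp_pos: [531.6, 121.7, 99.8]
tcp_rot: [0.706, -0.706, -0.045, 0.042]
wrist_force: [-0.3, 2.1, 6.9]
opening: 20.6
```

{"name": "step_arm", "arguments": {"plan": [0, 0.1, 0, 0, 1, 0, 0.1, 0, 0, 1]}}

```text
clock: 18.05
tcp_pos: [531.2, 121.6, 97.1]
tcp_rot: [0.706, -0.706, -0.045, 0.042]
wrist_force: [1.9, 1.0, 3.5]
opening: 20.6
```

{"name": "step_arm", "arguments": {"plan": [0, 0.1, 0, 0, 1, 0, 0.1, 0, 0, 1]}}

```text
clock: 18.22
tcp_pos: [530.9, 121.5, 94.6]
tcp_rot: [0.706, -0.706, -0.044, 0.043]
wrist_force: [2.3, 2.1, 0.0]
opening: 20.3
```

Past the balls. Now approach the seat with small steps.

{"name": "step_arm", "arguments": {"plan": [0, 0.1, 0, 0, 1, 0, 0.1, 0, 0, 1]}}

```text
clock: 18.38
tcp_pos: [529.7, 121.4, 92.1]
tcp_rot: [0.706, -0.706, -0.043, 0.044]
wrist_force: [1.3, 2.0, 0.2]
opening: 20.3
```

{"name": "step_arm", "arguments": {"plan": [0, 0.06, 0, 0, 1, 0, 0.06, 0, 0, 1]}}

```text
clock: 18.55
tcp_pos: [529.2, 121.5, 90.6]
tcp_rot: [0.706, -0.706, -0.043, 0.044]
wrist_force: [0.1, 2.4, 2.2]
opening: 20.4
```

{"name": "step_arm", "arguments": {"plan": [0, 0.05, 0, 0, 1]}}

```text
clock: 18.63
tcp_pos: [529.3, 121.5, 90.5]
tcp_rot: [0.706, -0.706, -0.043, 0.044]
wrist_force: [-1.0, 2.3, 4.7]
opening: 20.1
```

{"name": "step_arm", "arguments": {"plan": [0, 0.05, 0, 0, 1]}}

```text
clock: 18.72
tcp_pos: [529.4, 121.5, 90.5]
tcp_rot: [0.706, -0.706, -0.043, 0.044]
wrist_force: [-1.8, 2.3, 7.6]
opening: 20.3
```

{"name": "step_arm", "arguments": {"plan": [0, 0.05, 0, 0, 1]}}

```text
clock: 18.8
tcp_pos: [529.5, 121.5, 90.4]
tcp_rot: [0.706, -0.706, -0.043, 0.044]
wrist_force: [-2.8, 2.6, 10.1]
opening: 20.3
```

{"name": "step_arm", "arguments": {"plan": [0, 0.05, 0, 0, 1, 0, -0.1, 0, 0, 1, 0, 0, 0, 0, 0, 0, 0, 0, 0, -1, 0, 0, 0, 0, -1, 0, 0, 0, 0, -1, 0, 0, 0, 0, -1, 0, 0, 0, 0, -1]}}

```text
clock: 19.47
tcp_pos: [529.6, 121.2, 89.8]
tcp_rot: [-0.706, 0.706, 0.043, -0.044]
wrist_force: [0.2, 0.2, -0.3]
opening: 85.4
```

{"name": "step_arm", "arguments": {"plan": [0, -0.5, 0, 0, -1, 0, -1, 0, 0, -1, 0, -3, 0, 0, -1, -1, -3, 0, 0, -1, -1, -3, 0, 0, -1, -1, -3, 0, 0, -1, -1, -2, 0, 0, -1, -1, 0, 0, 0, -1, 0, 0, 0, 0, -1, 0, 0, 0, 0, -1]}}

```text
clock: 20.3
tcp_pos: [479.6, 115.2, 244.9]
tcp_rot: [-0.706, 0.706, 0.044, -0.044]
wrist_force: [-0.5, 0.4, -0.0]
opening: 85.7
```

```bash
python3 -c "
from h import *
wsnap('w10')
im=cv2.imread('pics/w10.png'); cv2.imwrite('pics/w10c.png',cv2.resize(im[110:290,190:330],None,fx=4,fy=3.3,interpolation=cv2.INTER_CUBIC))
snap('side','s10.png')
im=cv2.imread('pics/s10.png'); cv2.imwrite('pics/s10c.png',cv2.resize(im[120:230,180:300],None,fx=5,fy=5,interpolation=cv2.INTER_CUBIC))
snap('scene','c10.png')"
```

```text
t 20.3 tcp [479.6 115.2 244.9] yaw 7.06 down [-0. -0. -1.] F [-0.47  0.42 -0.  ] op 85.74156932232952
```

View pics/w10c.png

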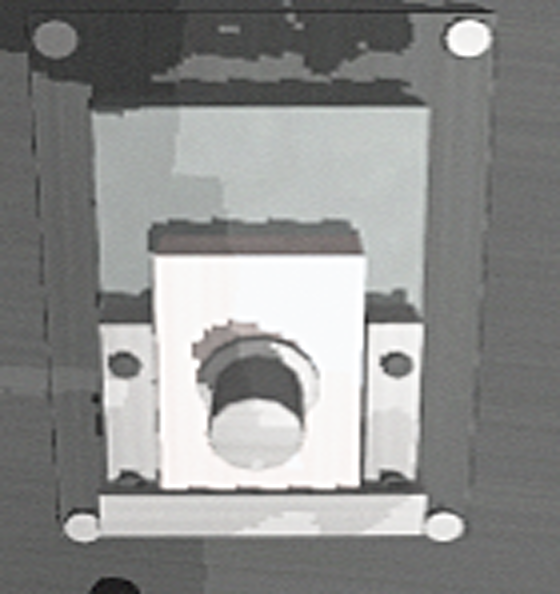

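View pics/s10c.png

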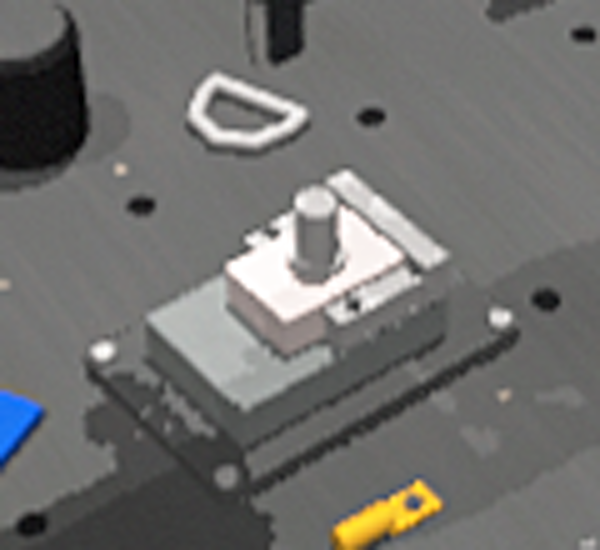

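View pics/c10.png

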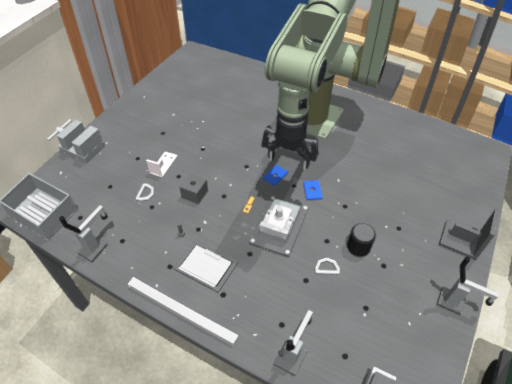

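```bash
python3 -c "
from h import *
p=json.load(open('w10.json'));c=json.load(open('cams0.json'))
print(tri(p,(253.9,240.5),c['side'],(242.8,159.3)), onz(p,(253.9,240.5),102))
S=ctrl.state();print(S['wrist_force'],S['clock'],S['opening'])
ctrl.sign_off()
"
```

```text
(array([526.51185951, 119.78573914, 104.57499692]), np.float64(0.16176022182570418)) [527.61416253 119.93511543 102.        ]
[0.6388941  0.98153172 0.52068936] 20.45 85.34207221292193
the job is handed in; nothing more can be done
```

I handed the job in at 20.5 s. Pushing and insertion went as planned, but one of my last checks came out off and I didn't follow it up before signing off.

**What I did**
- **Plates:** I pushed the pack with closed fingers until it stopped moving at the end stop, with about 8 N read at the wrist. From above and from the side the rear faces then looked flush.
- **Pin:** I gripped the head, lifted the pin out of the rack, centred it over the hole with the wrist camera and lowered it. The spring balls showed as a rise to about 7 N that then fell away.
- **Seating:** It stopped dead with the tool at 90.5 mm, which is 6.0 mm above where I gripped it. That matches the tip going from 10 mm in the rack to 16 mm when home. I pressed on to at least 10 N, then let go and moved clear.

**Last checks**
- **By eye:** The pictures show the pin upright with its collar on the top plate, the pack against the stop, and the gripper open and clear. The bystanders look to be where they started, but I didn't measure them.
- **Disagreement in height:** Two camera views put the top of the pin head at 104.6 mm, against 102 mm expected. Earlier the same method gave 60.5 mm for the plates' 62 mm face and about 97 mm for the pin's 96 mm top. The 2.6 mm difference is therefore slightly more than the calibration explains. I trust the stop at 90.5 mm more, but the camera check did not confirm that the pin is fully home.
- **Disagreement in position:** With the top assumed at 102 mm, the pin's top came out about 2.5 mm from the hole centre measured earlier. That could be measurement error or a slight lean; the pin can only shift about 1.5 mm in the hole.

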